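Pop open the keepsake case

ROBOT

A 6-joint arm with a two-finger parallel gripper is mounted at the origin on the work surface. World frame = base frame: x ahead of the robot, y to its left, z up, the work surface at z = 0. Lengths are in m, angles in rad, forces in N, time in s.
With the tool pointing down it reaches from about 0.375 to 0.975 m from the base axis. Payload 3.8 kg.
Tool frame: the origin (TCP) lies on the centre line of the jaws, within the pads' length; the fingertips stand 14 mm ahead of it and the grasp point (between the pads) lies 5 mm behind it (bot.finger_overhang is the distance from the TCP to the fingertips, in m); y points along the fingers, x is the direction in which the jaws open and shut, and the axes are right-handed (so a half turn about y gives the same grasp; the last joint's range is limited). The gripper opens to 85 mm and grips with 20 to 120 N. Pads are 22 mm wide; open, the fingers measure 114 mm over their backs; the gripper's body (76 mm by 85 mm) begins 54 mm behind the grasp point. The pads swing forward as they close: fully open they stand 13 mm farther back than shut.
Start: joints at [1.141, 0.264, 1.604, -0, 1.274, -0.037], TCP at [0.258, 0.624, 0.245] pointing down, gripper open.
Joint ranges: [-2.63, 2.63], [-0.94, 2.18], [0.31, 2.57], [-1.31, 4.45], [0, 2.66], [-2.55, 2.55]. Speed limits (rad/s): [2.57, 2.57, 3.14, 3.14, 3.14, 3.14].

INTERFACE

Orientations are given as a rotation vector (axis times angle).
In Python, from workcell import readout, read_camera, bot, spotter gives the robot as it stands.
- The arm moves only by the tool jog_arm, never from a script. Its argument "increments" is a list of rows, each a list of 7 numbers: the shift along the tool's x, y, z in m, then the turn, a rotation vector about the tool's x, y, z in rad, then the opening, from 0 (shut) to 1 (fully open). A call has 1 to 10 rows; each row shifts and turns the pose as measured when the row begins, along the tool's axes as they then stand; what a row does not reach is not made up. A row lasts 1/8 s, in which the tool goes at most 62.5 mm and 10.7 degrees, less where a joint would pass 70% of its speed; a pose out of reach is approached as far as the arm can. A call with a gripper value outside its range is refused whole. The fingers move at their own pace and stop on an object; "force" is the grip in N (left out, the last holds). Time passes only in rows, so rows that do not move let the fingers close. It gives the time, the measured TCP pose, the force and the opening at its end, in the units of the state.
- readout.read_state(): the state, without advancing time (a new reading comes with each control period).
- read_camera(name): name is "scene" or "side" or "wrist"; returns a dict with "img" (480x640x3 uint8, blue, green, red), "range_z" (480x640 float32, m along the optical axis (not along the pixel's ray), 0 where there is no reading), "fx", "fy", "cx", "cy" (pixels), "distortion" ([k1, k2, p1, p2, k3] as OpenCV has them; the pictures are not rectified), "world_from_camera" (4x4, takes a point from camera to world coordinates). Camera axes: x right, y down, z forward; pixel columns grow to the right and rows downward; lengths in m; the calibration is good to about 2 mm. A picture is of the moment at which its call begins.
- bot.finish_job(): hands the job in, once; it reports no verdict.
Trained networks look in a picture, given as the dict that the camera call returned (one of the last four; its "shot" number tells which), for a name from the list of things; names that differ only in an ending like _2 or _b are one class to them, and where a whole thing is asked for, a point or a joint stands for the part that bears it (a point fixed in the world has none). Each returns a list of dicts, best first, with "p" (0 to 1); they miss things now and then, are a little off and sometimes report something else, mostly with a low value. They report only what shows in the picture. A call takes as long as a camera call. They do not tell look-alikes from the thing itself.
- spotter.masks_of(picture, thing): "mask" (480x640 bool, what is visible of it) and "location" ([column, row] in pixels, amid what is visible of it).
- spotter.spot_point(picture, thing): "location" ([column, row] in pixels: a listed point, or the origin of a listed thing).
The state is a dict: "time": time; "q": joint angles; "joint_vel": joint speeds; "joint_torque": joint torques, N m; "tool_pos": TCP position; "tcp_rot": TCP orientation; "wrist_force": force on the tool from outside, world axes, zero at the start; "torque": the same for the moment, N m; "width": opening from 0.0 (shut) to 1.0 (fully open).
Only numpy, scipy, OpenCV 4.12 (cv2) and the standard library are available. Lean on these libraries where they do the work, as an engineer would, in place of code of your own. Each camera call takes 0.05 s, during which the arm holds its last target. There are 200 camera calls.

TASK

Move the big white roll of tape off the lid of the blue keepsake case and set it down flat on the green mat (put it down, do not drop it). Then press the red release button on the sloping front so that the sprung clear lid pops up, and ease the lid on, without flinging it, until it stands fully open against its stop; keep your fingers against it there for a second to steady it, then let go. Leave the apple, the small bottle and the blue tape where they are.

Things in the scene. Friction and masses are not known exactly. Their poses are not given: they have to be found in the camera images.
- case: Fixed blue case, 170 mm wide (y), 98 high, x -111 to +80 mm. Origin on the table, mid-width. Its own -x side is the front and looks to the robot's right: a slope, rising 40 degrees from level towards +x, with the red button. The clear lid, shut: x -100 to +80, y -85 to +85, z 100 to 108 mm. It overhangs the button, reached only by a tool leaning about 40 degrees back to the front.
- release_top (a point): Centre of the face of the red button, a plate 60 mm wide (case y) by 30 mm along the slope, standing 10 mm out of it. Site z points out of the button (up and to the front, 40 degrees from vertical). Pressed along -z it travels 7 mm, from 1.5 N to 5 N fully in, and springs back; the latch lets go at about 4 mm.
- lid (a joint): Lid hinge, rad: 0 shut and latched, 1.75 fully open against its stop, just past upright. Once released a damped spring lifts it in a few seconds to about 1.0 to 1.2, the front edge swinging up and back; friction then keeps it wherever it is left; 1 to 2 N at the edge moves it on. It does not rise with the tape on it.
- lid_hinge (a point): Fixed point on the hinge line at the back of the case, mid-width: case frame x +80, y 0, z 100 mm. The hinge line runs along the case's y; the lid's underside passes through it.
- lid_edge (a point): Middle of the lid's free front edge, half-way through its 8 mm thickness, 180 mm from the hinge line; moves with the lid. The lid is 170 mm wide.
- tape_center (a point): Centre of the big white tape roll (half-way up, in the middle of its hole): ring 110 mm outside, hole 72 mm, so the wall is 19 mm thick, 36 mm high, about 0.3 kg, z along its axis. It starts flat on the shut lid, loose.
- mat: Green mat, 170 x 170 x 3 mm, fixed flat on the table; origin under its centre. The tape roll belongs wholly on it.
- apple_center (a point): Centre of a red apple, 76 mm wide and 66 mm high: leave alone.
- rollon_center (a point): Centre of a small upright bottle, 48 mm wide and 110 mm high: leave alone.
- blue_tape_center (a point): Centre of a small blue tape roll lying flat, 76 mm wide and 24 mm high: leave alone.
- release (a joint): Travel of the red button in m: 0 out, 0.007 fully pressed.
Mind the look-alikes: they are no part of the job. Of the things shaped like the part that bears tape_center, the white one is meant.

How it is judged:
On the way, in this order (a step that is already met when the one before it is completed fails the run):
1. the tape roll is set down flat on the mat while still held (height (world z) of tape_center below 0.027 m and horizontal distance between tape_center and mat below 0.045 m and contact force between the fingers and tape above 0.5 N), for 0.1 s.
2. the red button is pressed with the fingers (value of joint release above 0.003 m and contact force between the fingers and release above 0.3 N), for 0.02 s.
3. the lid has popped up (value of joint lid above 0.5 rad), for 0.1 s.
4. the fingers steady the lid at its open stop (value of joint lid above 1.62 rad and velocity of joint lid between -0.15 and 0.15 rad/s and contact force between the fingers and lid above 0.2 N), for 0.4 s.
At the end, for the whole second after the job is handed in: The lid stands still at its open stop (beyond 1.62 rad of 1.75), and the tape roll lies still and flat on the mat, its centre within 45 mm of the mat's (value of joint lid above 1.62 rad and velocity of joint lid between -0.1 and 0.1 rad/s and horizontal distance between tape_center and mat below 0.045 m and height (world z) of tape_center below 0.027 m and angle between tape_center's own z axis and vertical below 0.1 rad and linear speed of tape below 0.02 m/s); the robot touches nothing.
It fails at once if the lid is flung: faster than 2.5 rad/s beyond 1.3 rad (value of joint lid above 1.3 rad and velocity of joint lid above 2.5 rad/s).
It fails at once if the apple is moved over 30 mm (distance of apple_center from where it was at the start of the episode above 0.03 m).
It fails at once if the bottle is moved over 30 mm (distance of rollon_center from where it was at the start of the episode above 0.03 m).
It fails at once if the blue tape is moved over 30 mm (distance of blue_tape_center from where it was at the start of the episode above 0.03 m).
It also fails if it takes over 64 s, if anything falls off the work surface, if the arm or the gripper's body presses on something with over 40 N, if the wrist force passes 120 N, or if a joint passes its speed limit or range.

## Working session

There is one attempt and no reset: what is moved stays moved. The work goes in short steps, Python scripts to look and compute and a tool call to move; the robot and the scene stay as the last step left them, time stands still between calls to the robot, and variables do not carry over. Pictures are saved under pics/ and viewed, about 8 in all and at most 12, crops included, and the job is handed in when it is done.

Besides the shell and the picture viewer there is one more tool, called after "Emit:" by a JSON object that holds its "api" and its "payload", one argument or row to a line. jog_arm: Moves the arm, as the interface text tells. Its arguments: {"type":"object","properties":{"increments":{"type":"array"},"force":{"type":"number"}},"required":["increments"]}

```bash
ls; mkdir -p pics
cat > h.py <<'E'
import numpy as np, cv2
from workcell import readout, read_camera, bot, spotter
def world(p,uv,z=None):
    """pixels (N,2) + depth -> world"""
    uv=np.asarray(uv,float).reshape(-1,2)
    K=np.array([[p['fx'],0,p['cx']],[0,p['fy'],p['cy']],[0,0,1]])
    n=cv2.undistortPoints(uv.reshape(-1,1,2),K,np.array(p['distortion'],float)).reshape(-1,2)
    if z is None: z=p['range_z'][uv[:,1].round().astype(int),uv[:,0].round().astype(int)]
    c=np.c_[n*np.reshape(z,(-1,1)),z]
    T=np.array(p['world_from_camera']); w=c@T[:3,:3].T+T[:3,3]
    return w[np.asarray(z)>0]
def cloud(p,m):
    v,u=np.nonzero(m); return world(p,np.c_[u,v])
E
cat > a.py <<'E'
from h import *
np.set_printoptions(precision=3,suppress=True)
ims=[]
for c in ['scene','side']:
    p=read_camera(c); im=p['img'].copy()
    print(c,np.array(p['world_from_camera'])[:3,3])
    for t in ['case','lid','tape_center','mat','apple_center','rollon_center','blue_tape_center','release']:
        for r in spotter.masks_of(p,t)[:3]:
            w=cloud(p,r['mask'])
            if len(w)<5: continue
            print(t,round(r['p'],2),r['location'],'med',np.median(w,0),'lo',np.percentile(w,2,0),'hi',np.percentile(w,98,0))
    for t in ['release_top','lid_hinge','lid_edge','tape_center','mat','case']:
        for r in spotter.spot_point(p,t)[:2]:
            uv=r['location']; print(' pt',t,round(r['p'],2),uv,world(p,[uv]))
            cv2.circle(im,tuple(int(round(a)) for a in uv),3,(255,0,255),-1)
    ims.append(im)
cv2.imwrite('pics/s1.png',ims[0]);cv2.imwrite('pics/s2.png',ims[1])
E
python3 a.py
```

```text
pics
scene [1.416 0.189 1.107]
case 0.74 [381.8, 229.5] med [0.559 0.12  0.106] lo [0.437 0.017 0.006] hi [0.613 0.232 0.113]
case 0.35 [514.8, 291.2] med [0.642 0.435 0.066] lo [0.619 0.417 0.005] hi [0.653 0.46  0.112]
lid 0.76 [380.9, 215.4] med [0.537 0.109 0.109] lo [0.436 0.025 0.103] hi [0.607 0.224 0.114]
tape_center 0.95 [476.2, 232.1] med [0.473 0.334 0.034] lo [0.414 0.282 0.002] hi [0.516 0.384 0.041]
tape_center 0.93 [404.0, 190.9] med [0.506 0.14  0.142] lo [0.444 0.089 0.108] hi [0.547 0.19  0.148]
tape_center 0.85 [409.4, 304.2] med [0.696 0.22  0.035] lo [0.638 0.168 0.001] hi [0.741 0.27  0.041]
mat 0.83 [269.0, 210.8] med [ 0.536 -0.189  0.004] lo [ 0.448 -0.271 -0.001] hi [ 0.614 -0.107  0.009]
apple_center 0.63 [159.4, 208.2] med [ 0.634 -0.444  0.058] lo [ 0.593 -0.487  0.003] hi [ 0.656 -0.418  0.068]
rollon_center 0.91 [515.9, 292.3] med [0.641 0.435 0.066] lo [0.608 0.416 0.002] hi [0.653 0.459 0.113]
blue_tape_center 0.94 [317.3, 304.5] med [0.787 0.01  0.023] lo [ 0.749 -0.026 -0.001] hi [0.822 0.046 0.029]
blue_tape_center 0.41 [403.5, 190.0] med [0.505 0.
[... 1810 characters left out ...]
e_tape_center 0.7 [249.9, 209.3] med [0.488 0.113 0.135] lo [0.44  0.084 0.111] hi [0.539 0.181 0.146]
blue_tape_center 0.66 [393.8, 254.1] med [0.781 0.001 0.018] lo [ 0.748 -0.027  0.002] hi [0.815 0.041 0.026]
release 0.57 [285.1, 253.0] med [0.531 0.052 0.052] lo [0.506 0.034 0.042] hi [0.561 0.069 0.062]
 pt release_top 0.52 [286.0, 252.9] [[0.535 0.054 0.051]]
 pt lid_hinge 0.6 [232.3, 210.0] [[0.445 0.128 0.143]]
 pt lid_edge 0.7 [288.2, 233.9] [[0.539 0.041 0.105]]
 pt tape_center 0.85 [318.4, 219.5] [[ 0.702  0.259 -0.001]]
 pt tape_center 0.82 [248.5, 210.9] [[0.475 0.105 0.145]]
 pt mat 0.93 [328.2, 340.6] [[ 0.525 -0.188  0.003]]
 pt case 0.63 [261.7, 256.8] [[0.481 0.056 0.055]]
```

```bash
cat > b.py <<'E'
from h import *
np.set_printoptions(precision=4,suppress=True)
for c in ['scene','side']:
    p=read_camera(c)
    V,U=np.mgrid[0:480,0:640]; z=p['range_z']
    W=np.full((480,640,3),np.nan); m=z>0; W[m]=cloud(p,m)
    # lid: min area rect of points with z .100-.116 in region
    near=(abs(W[...,0]-.52)<.17)&(abs(W[...,1]-.13)<.17)
    l=near&(W[...,2]>.1)&(W[...,2]<.118)
    k=np.ones((3,3),np.uint8)
    l=cv2.morphologyEx(l.astype(np.uint8),cv2.MORPH_OPEN,k)>0
    print(c,'lid',cv2.minAreaRect(W[l][:,:2].astype(np.float32)),np.median(W[l][:,2]))
    t=near&(W[...,2]>.135)&(W[...,2]<.16); 
    t=cv2.morphologyEx(t.astype(np.uint8),cv2.MORPH_OPEN,k)>0
    print('tape top',cv2.minEnclosingCircle(W[t][:,:2].astype(np.float32)),np.median(W[t][:,2]),cv2.minAreaRect(W[t][:,:2].astype(np.float32)))
    for r in spotter.masks_of(p,'mat')[:1]:
        w=cloud(p,r['mask']); w=w[w[:,2]<.012]; print('mat',cv2.minAreaRect(w[:,:2].astype(np.float32)))
    for r in spotter.masks_of(p,'release')[:1]:
        w=cloud(p,r['mask']); cc=w.mean(0); print('rel',len(w),cc,np.linalg.svd(w-cc)[2][2])
E
python3 b.py; python3 -c "
import cv2,numpy as np
a=cv2.imread('pics/s1.png');b=cv2.imread('pics/s2.png')
cv2.imwrite('pics/s12.png',np.vstack([cv2.resize(a[120:400,60:600],(700,363)),b[150:380,100:640]][:1]+[cv2.resize(b[130:330,150:450],(350,233))][:0]))
cv2.imwrite('pics/s3.png',cv2.resize(b[130:430,150:550],(800,600)))"
```

```text
scene lid ((0.5045124292373657, 0.12636736035346985), (0.17888346314430237, 0.18779386579990387), 22.359302520751953) 0.10935435934512494
tape top ((0.4930351972579956, 0.13968586921691895), 0.057244524359703064) 0.14472457160112007 ((0.49353137612342834, 0.1389484852552414), (0.10862036049365997, 0.1103019192814827), 78.59365844726562)
mat ((0.5277295708656311, -0.18932287395000458), (0.17916935682296753, 0.17079822719097137), 1.70603346824646)
rel 57 [0.5399 0.0469 0.0475] [-0.3427  0.8436 -0.4134]
side lid ((0.5058284401893616, 0.12370625883340836), (0.17565405368804932, 0.18468867242336273), 22.481189727783203) 0.10838624510079298
tape top ((0.49278494715690613, 0.13825623691082), 0.05630553886294365) 0.14372535597981184 ((0.49216392636299133, 0.13630178570747375), (0.106301449239254, 0.10882706195116043), 69.04669952392578)
mat ((0.5315629243850708, -0.18356038630008698), (0.17349617183208466, 0.18269942700862885), 1.8599202632904053)
rel 348 [0.5333 0.052  0.0515] [-0.2483  0.648  -0.7201]
```

View pics/s1.png

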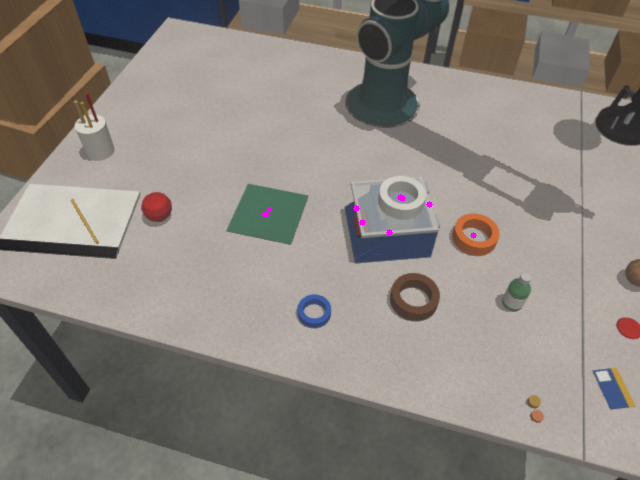

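View pics/s3.png

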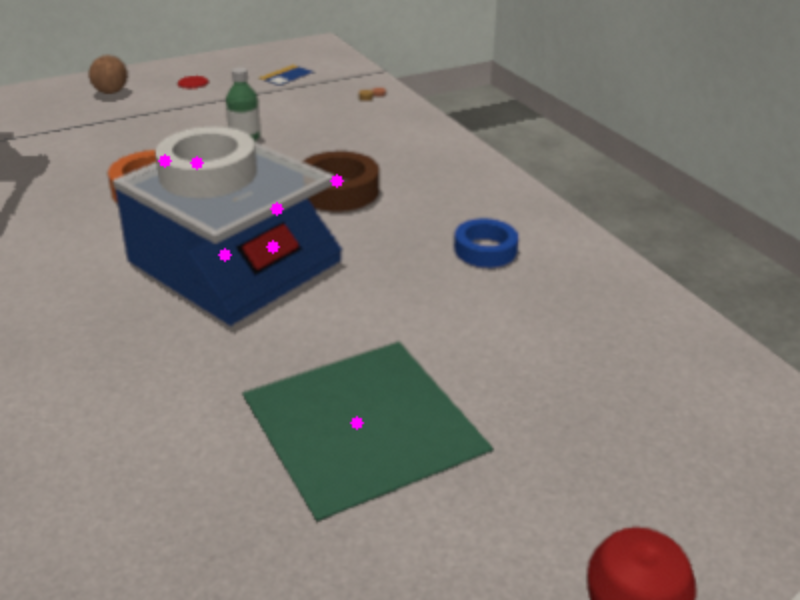

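The scene view shows the white roll at (403,197) on the lid, the red button at (360,228) on the right-front slope, the mat at (267,211), and brown and orange look-alike rolls. The side view agrees. Next I work out the grasp.

```bash
cat >> h.py <<'E'
from scipy.spatial.transform import Rotation as R
np.set_printoptions(precision=4,suppress=True)
u=np.array([-.381,.925,0]); v=np.array([-.925,-.381,0]); Z=np.array([0,0,1.])
O=np.array([.501,.134,0])
def cs(x,y,z): return O+x*u+y*v+z*Z
def pose(): 
    s=readout.read_state(); return np.array(s['tool_pos']),R.from_rotvec(s['tcp_rot']),s
def frame(x,y): 
    x=np.array(x,float);y=np.array(y,float);y/=np.linalg.norm(y);x-=y*(x@y);x/=np.linalg.norm(x); return R.from_matrix(np.c_[x,y,np.cross(x,y)])
def go(pt,rot=None):
    """turn first (tool rotvec), then shift in the turned tool axes"""
    p,r,s=pose(); rot=rot or r
    d=(r.inv()*rot).as_rotvec(); print('t',s['time'],'pos',p,'F',s['wrist_force'],'w',s['width'])
    print('turn',d,np.degrees(np.linalg.norm(d)),'then shift',rot.inv().apply(np.asarray(pt)-p))
E
python3 - <<'E'
from h import *
p,r,s=pose(); print(r.as_matrix(), bot.finger_overhang)
C=np.array([.493,.138,.126])
for a in np.arange(0,360,45):
    e=np.array([np.cos(np.radians(a)),np.sin(np.radians(a)),0]); 
    print(a); go(C+.0455*e+[0,0,.08],frame(e,-Z))
E
```

```text
[[ 0.3828 -0.     -0.9238]
 [ 0.9238  0.      0.3828]
 [ 0.     -1.      0.    ]] 0.014
0
t 1.8 pos [0.2584 0.6236 0.2453] F [ 0.0826 -0.1056 -0.0063] w 0.9974545533680754
turn [-0.     1.178  0.   ] 67.49516942238438 then shift [ 0.2801  0.0393 -0.4856]
45
t 1.8 pos [0.2584 0.6236 0.2453] F [ 0.0826 -0.1056 -0.0063] w 0.9974545533680754
turn [-0.      0.3926  0.    ] 22.495169467364164 then shift [-0.132   0.0393 -0.5093]
90
t 1.8 pos [0.2584 0.6236 0.2453] F [ 0.0826 -0.1056 -0.0063] w 0.9974545533680754
turn [-0.     -0.3928  0.    ] 22.504830660692278 then shift [-0.4401  0.0393 -0.2346]
135
t 1.8 pos [0.2584 0.6236 0.2453] F [ 0.0826 -0.1056 -0.0063] w 0.9974545533680754
turn [ 0.     -1.1782  0.    ] 67.50483061573718 then shift [-0.4638  0.0393  0.1775]
180
t 1.8 pos [0.2584 0.6236 0.2453] F [ 0.0826 -0.1056 -0.0063] w 0.9974545533680754
turn [ 0.     -1.9636  0.    ] 112.50483060518731 then shift [-0.1891  0.0393  0.4856]
225
t 1.8 pos [0.2584 0.6236 0.2453] F [ 0.0826 -0.1056 -0.0063] w 0.9974545533680754
turn [ 0.    -2.749  0.   ] 157.50483059921098 then shift [0.223  0.0393 0.5093]
270
t 1.8 pos [0.2584 0.6236 0.2453] F [ 0.0826 -0.1056 -0.0063] w 0.9974545533680754
turn [-0.      2.7488 -0.    ] 157.49516940585576 then shift [0.5311 0.0393 0.2346]
315
t 1.8 pos [0.2584 0.6236 0.2453] F [ 0.0826 -0.1056 -0.0063] w 0.9974545533680754
turn [-0.      1.9634  0.    ] 112.49516941183255 then shift [ 0.5548  0.0393 -0.1775]
```

Emit:
{"api": "jog_arm", "payload": {
  "increments": [
    [0, 0, 0, 0, 0.16, 0, 0.5],
    [0, 0, 0, 0, 0.16, 0, 0.5],
    [0, 0, 0, 0, 0.16, 0, 0.5],
    [0, 0, 0, 0, 0.16, 0, 0.5],
    [0, 0, 0, 0, 0.145, 0, 0.5]
  ],
  "force": 60
}}

```text
time: 2.42
tool_pos: [0.2584, 0.6236, 0.2453]
tcp_rot: [-1.551, -0.289, 0.288]
wrist_force: [0.3, 0.4, 0.6]
width: 0.502
```

Run:
```python
from h import *
C=np.array([.493,.138,.126])
go(C-.0455*v+[0,0,.1],frame(-v,-Z))
```

```text
t 2.425 pos [0.2584 0.6236 0.2453] F [0.347  0.3961 0.6036] w 0.502456907582404
turn [ 0.    -0.023  0.   ] 1.318663883105826 then shift [ 0.0775  0.0193 -0.5384]
```

Emit:
{"api": "jog_arm", "payload": {
  "increments": [
    [0.008, 0, -0.055, 0, -0.023, 0, 0.5],
    [0.008, 0, -0.054, 0, 0, 0, 0.5],
    [0.008, 0, -0.054, 0, 0, 0, 0.5],
    [0.008, 0, -0.054, 0, 0, 0, 0.5],
    [0.008, 0, -0.054, 0, 0, 0, 0.5],
    [0.008, 0, -0.054, 0, 0, 0, 0.5],
    [0.008, 0, -0.054, 0, 0, 0, 0.5],
    [0.008, 0, -0.054, 0, 0, 0, 0.5],
    [0.008, 0, -0.05, 0, 0, 0, 0.5]
  ]
}}

```text
time: 3.55
tool_pos: [0.5144, 0.1957, 0.2464]
tcp_rot: [-1.545, -0.317, 0.307]
wrist_force: [0.3, 0.5, -0.2]
width: 0.5
```

```bash
cat > c.py <<'E'
from h import *
p=read_camera('wrist'); m=p['range_z']>0
W=np.full((480,640,3),np.nan); W[m]=cloud(p,m)
near=(abs(W[...,0]-.493)<.08)&(abs(W[...,1]-.138)<.08)&(W[...,2]>.132)&(W[...,2]<.158)
hs=p['img'].astype(int); near&=(hs.max(2)-hs.min(2)<40)&(hs.min(2)>90)
k=cv2.morphologyEx(near.astype(np.uint8),cv2.MORPH_OPEN,np.ones((3,3),np.uint8))>0
w=W[k]; print(len(w))
if len(w)>50:
    A=np.c_[w[:,:2]*2,np.ones(len(w))]
    print('med z',np.median(w[:,2]),'circ',cv2.minEnclosingCircle(w[:,:2].astype(np.float32)), 'lo',np.percentile(w,1,0),'hi',np.percentile(w,99,0))
print([(round(r['p'],2),np.median(cloud(p,r['mask']),0)) for r in spotter.masks_of(p,'tape_center')])
cv2.imwrite('pics/w1.png',p['img'])
C=np.array([.493,.138,.126])
go(C-.0455*v+[0,0,.004],frame(-v,-Z))
E
python3 c.py
```

```text
8373
med z 0.14461087080415128 circ ((0.493482768535614, 0.13860206305980682), 0.055241525173187256) lo [0.4413 0.0953 0.1345] hi [0.5453 0.1928 0.1462]
[(0.74, array([0.4674, 0.3327, 0.0364])), (0.56, array([0.4932, 0.1541, 0.1444])), (0.56, array([0.6869, 0.2234, 0.0361]))]
t 3.65 pos [0.5158 0.1934 0.2464] F [-0.3494 -0.7272 -0.6082] w 0.5006760903661658
turn [0.0005 0.0022 0.0064] 0.3914911238998265 then shift [ 0.0033  0.1164 -0.0425]
```

View pics/w1.png

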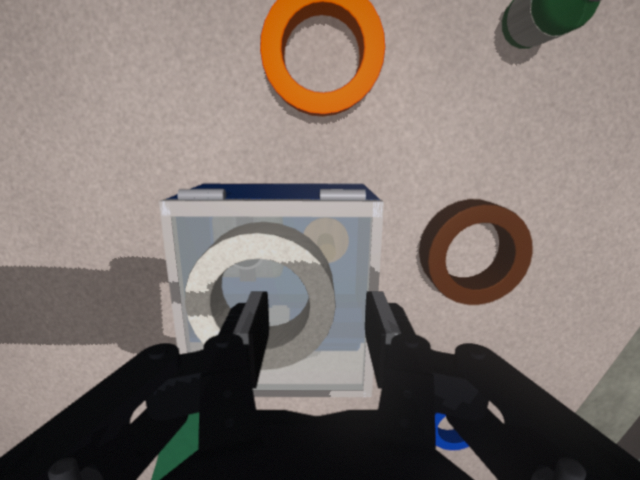

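The wrist view shows the white ring at (260,295) on the lid, with the lid edges square to the tool. The circle fit gives a centre of (0.4935, 0.1386), which matches the earlier estimate.

Emit:
{"api": "jog_arm", "payload": {
  "increments": [
    [0.004, 0, -0.042, 0, 0.002, 0.006, 0.5],
    [0, 0, 0, 0, 0, 0, 0.5],
    [0, 0.03, 0, 0, 0, 0, 0.5],
    [0, 0.03, 0, 0, 0, 0, 0.5]
  ]
}}

```text
time: 4.15
tool_pos: [0.5381, 0.1576, 0.1891]
tcp_rot: [-1.547, -0.311, 0.298]
wrist_force: [0.3, -0.7, -0.2]
width: 0.505
```

Run:
```python
from h import *
C=np.array([.4935,.1386,.126])
go(C-.0455*v+[0,0,.004],frame(-v,-Z))
```

```text
t 4.15 pos [0.5381 0.1576 0.1891] F [ 0.2587 -0.7415 -0.1536] w 0.5045636930956545
turn [-0.0009 -0.002   0.0085] 0.5014325905588863 then shift [-0.003   0.0591 -0.0005]
```

Emit:
{"api": "jog_arm", "payload": {
  "increments": [
    [-0.002, 0.03, 0, 0, 0, 0.008, 0.5],
    [0, 0.025, 0, 0, 0, 0, 0.5],
    [0, 0.003, 0, 0, 0, 0, 0.5],
    [0, 0, 0, 0, 0, 0, 0.1],
    [0, 0, 0, 0, 0, 0, 0.1],
    [0, 0, 0, 0, 0, 0, 0.1],
    [0, 0, 0, 0, 0, 0, 0.1],
    [0, 0, 0, 0, 0, 0, 0.1]
  ],
  "force": 60
}}

```text
time: 5.15
tool_pos: [0.5336, 0.1622, 0.13]
tcp_rot: [-1.545, -0.307, 0.308]
wrist_force: [-0.4, 0.2, -4.0]
width: 0.223
```

Run:
```python
from h import *
go([.5,.1,.2])
```

```text
t 5.15 pos [0.5336 0.1622 0.13  ] F [-0.3839  0.1704 -4.0296] w 0.22314010012944308
turn [0. 0. 0.] 0.0 then shift [-0.0549 -0.0701 -0.0444]
```

Emit:
{"api": "jog_arm", "payload": {
  "increments": [
    [0, -0.015, 0, 0, 0, 0, 0.1],
    [0, -0.03, 0, 0, 0, 0, 0.1],
    [0, -0.03, 0, 0, 0, 0, 0.1],
    [0, -0.02, 0, 0, 0, 0, 0.1],
    [0, 0, 0, 0, 0, 0, 0.1]
  ]
}}

```text
time: 5.78
tool_pos: [0.5343, 0.1616, 0.2315]
tcp_rot: [-1.545, -0.308, 0.306]
wrist_force: [0.2, 0.2, -4.5]
width: 0.216
```

```bash
cat > d.py <<'E'
from h import *
import sys
p,r,s=pose(); X=r.as_matrix()[:,0]; ctr=p-.0455*X
im=read_camera('scene'); m=im['range_z']>0
W=np.full((480,640,3),np.nan); W[m]=cloud(im,m)
g=im['img'].astype(int)
k=(np.hypot(W[...,0]-ctr[0],W[...,1]-ctr[1])<.075)&(abs(W[...,2]-p[2])<.05)&(g.max(2)-g.min(2)<35)&(g.min(2)>110)
k=cv2.morphologyEx(k.astype(np.uint8),cv2.MORPH_OPEN,np.ones((3,3),np.uint8))>0
w=W[k]; print('tape',len(w),cv2.minEnclosingCircle(w[:,:2].astype(np.float32)),np.percentile(w,[2,50,98],0),'ctr est',ctr)
rs=[(round(q['p'],2),q['location'],np.median(cloud(im,q['mask']),0)) for q in spotter.masks_of(im,'tape_center')]; print(rs)
t=w[w[:,2]>np.median(w[:,2])-.008]; c=t.mean(0); n=np.linalg.svd(t-c,full_matrices=False)[2][2]; print('top normal',n)
cv2.imwrite('pics/d%s.png'%sys.argv[1],cv2.resize(im['img'][100:340,160:480],(640,480)))
mat=np.array([.5295,-.1865]); tgt=np.r_[mat-(ctr[:2]-p[:2]),p[2]]; go(tgt,frame(-v,-Z))
E
python3 d.py 1
```

```text
tape 823 ((0.4934089779853821, 0.14252880215644836), 0.05614933744072914) [[0.4528 0.0929 0.2147]
 [0.5203 0.1215 0.2456]
 [0.5476 0.1942 0.251 ]] ctr est [0.4922 0.1443 0.2314]
[(0.86, [415.0, 289.1], array([0.6958, 0.2205, 0.0345])), (0.82, [470.6, 244.5], array([0.4737, 0.3348, 0.0337])), (0.69, [396.6, 166.6], array([0.5184, 0.1187, 0.2453])), (0.27, [269.1, 214.1], array([ 0.5346, -0.1882,  0.0044]))]
top normal [ 0.0134 -0.0075  0.9999]
t 5.875 pos [0.5328 0.1613 0.2288] F [ 0.3808 -0.3353 -3.8985] w 0.22177450932547235
turn [-0.0043  0.0005 -0.0024] 0.2810646590988876 then shift [-0.09   -0.0027 -0.3203]
```

View pics/d1.png

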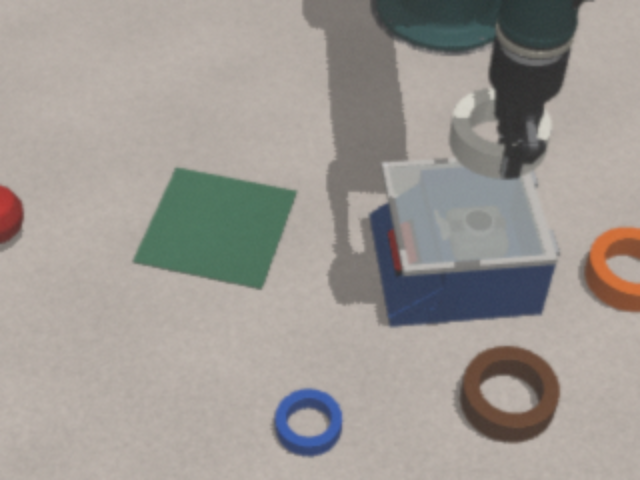

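The view shows the roll at (500,130), held level and clear of the lid. Carrying it to the mat.

Emit:
{"api": "jog_arm", "payload": {
  "increments": [
    [-0.008, 0, -0.03, 0, 0, 0, 0.1],
    [-0.013, 0, -0.045, 0, 0, 0, 0.1],
    [-0.013, 0, -0.047, 0, 0, 0, 0.1],
    [-0.013, 0, -0.047, 0, 0, 0, 0.1],
    [-0.013, 0, -0.047, 0, 0, 0, 0.1],
    [-0.013, 0, -0.047, 0, 0, 0, 0.1],
    [-0.01, 0, -0.035, 0, 0, 0, 0.1],
    [-0.005, 0, -0.02, 0, 0, 0, 0.1],
    [0, 0, 0, 0, 0, 0, 0.1]
  ]
}}

```text
time: 7.0
tool_pos: [0.5664, -0.1738, 0.2123]
tcp_rot: [-1.535, -0.289, 0.327]
wrist_force: [0.6, 0.8, -3.7]
width: 0.218
```

```bash
python3 d.py 2
```

```text
tape 964 ((0.5265181660652161, -0.19004571437835693), 0.05711967125535011) [[ 0.4814 -0.2412  0.1959]
 [ 0.5448 -0.1816  0.2269]
 [ 0.5788 -0.1376  0.2335]] ctr est [ 0.5244 -0.1912  0.2132]
[(0.82, [270.5, 153.4], array([ 0.5433, -0.1835,  0.2262])), (0.82, [413.2, 304.5], array([0.699 , 0.2206, 0.0347])), (0.77, [474.8, 232.4], array([0.4732, 0.334 , 0.0337]))]
top normal [-0.0322 -0.0013 -0.9995]
t 7.1 pos [ 0.5663 -0.1722  0.2124] F [-0.0543  0.2969 -4.0797] w 0.21571374998875623
turn [-0.0183  0.0043 -0.0206] 1.597835679765108 then shift [0.006  0.0002 0.0009]
```

Emit:
{"api": "jog_arm", "payload": {
  "increments": [
    [0.004, 0, 0.002, -0.018, 0.004, -0.02, 0.1],
    [0, 0.04, 0, 0, 0, 0, 0.1],
    [0, 0.045, 0, 0, 0, 0, 0.1],
    [0, 0.045, 0, 0, 0, 0, 0.1],
    [0, 0.03, 0, 0, 0, 0, 0.1],
    [0, 0.01, 0, 0, 0, 0, 0.1],
    [0, 0, 0, 0, 0, 0, 0.1]
  ]
}}

```text
time: 7.98
tool_pos: [0.5736, -0.1592, 0.0424]
tcp_rot: [-1.552, -0.324, 0.305]
wrist_force: [0.2, 0.2, -3.3]
width: 0.219
```

```bash
python3 d.py 3
```

```text
tape 709 ((0.5252530574798584, -0.16942593455314636), 0.06565321236848831) [[ 0.4897 -0.2278  0.0268]
 [ 0.5522 -0.1717  0.0563]
 [ 0.586  -0.1239  0.063 ]] ctr est [ 0.5317 -0.177   0.0419]
[(0.87, [471.9, 240.0], array([0.4754, 0.3356, 0.0337])), (0.73, [267.1, 205.3], array([ 0.5511, -0.1725,  0.0555])), (0.67, [411.5, 303.3], array([0.6973, 0.22  , 0.0349])), (0.48, [358.9, 229.5], array([0.5555, 0.0534, 0.0475]))]
top normal [-0.      0.0046  1.    ]
t 8.075 pos [ 0.5747 -0.1599  0.0438] F [-0.6684  1.2919 -3.3589] w 0.22138208618215965
turn [0.0076 0.0093 0.0129] 1.0101502507529945 then shift [-0.0064  0.0014 -0.0069]
```

Emit:
{"api": "jog_arm", "payload": {
  "increments": [
    [-0.005, 0.005, -0.006, 0.007, 0.009, 0.012, 0.1],
    [0, 0.005, 0, 0, 0, 0, 0.1],
    [0, 0.003, 0, 0, 0, 0, 0.1],
    [0, 0.003, 0, 0, 0, 0, 0.1],
    [0, 0.002, 0, 0, 0, 0, 0.1]
  ]
}}

```text
time: 8.7
tool_pos: [0.5756, -0.1695, 0.0288]
tcp_rot: [-1.553, -0.311, 0.3]
wrist_force: [0.5, 0.0, -3.7]
width: 0.216
```

```bash
python3 d.py 4
```

```text
tape 673 ((0.5249828100204468, -0.1848711371421814), 0.06541004776954651) [[ 0.4957 -0.2373  0.0134]
 [ 0.555  -0.1741  0.0431]
 [ 0.5879 -0.1334  0.0493]] ctr est [ 0.5336 -0.1867  0.0285]
[(0.78, [470.9, 242.1], array([0.472 , 0.3345, 0.0334])), (0.77, [418.5, 287.1], array([0.6944, 0.2203, 0.0346])), (0.66, [274.3, 209.6], array([ 0.5544, -0.1791,  0.0424]))]
top normal [-0.0036 -0.0047 -1.    ]
t 8.8 pos [ 0.5754 -0.1694  0.0286] F [ 0.1956  0.2644 -3.871 ] w 0.21423839892486915
turn [ 0.0049 -0.001   0.0056] 0.4294150414212522 then shift [-0.0035 -0.0002  0.0016]
```

Emit:
{"api": "jog_arm", "payload": {
  "increments": [
    [-0.002, 0.002, 0, 0, 0, 0, 0.1],
    [0, 0.002, 0, 0, 0, 0, 0.1],
    [0, 0.002, 0, 0, 0, 0, 0.1],
    [0, 0.002, 0, 0, 0, 0, 0.1]
  ]
}}

```text
time: 9.3
tool_pos: [0.5739, -0.1702, 0.0233]
tcp_rot: [-1.553, -0.311, 0.302]
wrist_force: [-8.1, 3.0, 16.8]
width: 0.217
```

```bash
python3 d.py 5
```

```text
tape 679 ((0.5260246992111206, -0.1802007406949997), 0.06534378230571747) [[ 0.4935 -0.2379  0.0071]
 [ 0.5508 -0.1685  0.0376]
 [ 0.5859 -0.134   0.0446]] ctr est [ 0.5318 -0.1875  0.0231]
[(0.68, [412.6, 303.1], array([0.6964, 0.2214, 0.0346])), (0.57, [262.2, 210.9], array([ 0.5533, -0.1828,  0.0372]))]
top normal [0.0232 0.0091 0.9997]
t 9.4 pos [ 0.5739 -0.1702  0.0234] F [-4.9107  1.4255 10.6372] w 0.2189798759499723
turn [ 0.0048 -0.0006  0.0051] 0.39979572534665225 then shift [-0.0018  0.      0.0018]
```

The roll is down: the wrist now feels upward support. I hold for a moment, then let go.

Emit:
{"api": "jog_arm", "payload": {
  "increments": [
    [0, 0, 0, 0, 0, 0, 0.1],
    [0, 0, 0, 0, 0, 0, 0.1],
    [0, 0, 0, 0, 0, 0, 0.45],
    [0, 0, 0, 0, 0, 0, 0.45],
    [0, 0, 0, 0, 0, 0, 0.45],
    [0, -0.02, 0, 0, 0, 0, 0.45],
    [0, -0.04, 0, 0, 0, 0, 0.45],
    [0, -0.05, 0, 0, 0, 0, 0.3],
    [0, -0.05, 0, 0, 0, 0, 0],
    [0, -0.05, 0, 0, 0, 0, 0]
  ]
}}

```text
time: 10.65
tool_pos: [0.5708, -0.1691, 0.2408]
tcp_rot: [-1.551, -0.308, 0.304]
wrist_force: [0.4, 0.0, -0.1]
width: 0.001
```

```bash
cat > e.py <<'E'
from h import *
p=read_camera('side'); m=p['range_z']>0
W=np.full((480,640,3),np.nan); W[m]=cloud(p,m); g=p['img'].astype(int)
k=(abs(W[...,0]-.53)<.1)&(abs(W[...,1]+.187)<.1)&(W[...,2]>.033)&(W[...,2]<.05)
w=W[k]; print('tape',len(w),cv2.minEnclosingCircle(w[:,:2].astype(np.float32)),np.percentile(w,[2,50,98],0)); c=w.mean(0); print(np.linalg.svd(w-c,full_matrices=False)[2][2])
# button now
k=(g[...,2]>1.8*g[...,1]+20)&(abs(W[...,0]-.53)<.06)&(abs(W[...,1]-.05)<.05)
k=cv2.morphologyEx(k.astype(np.uint8),cv2.MORPH_OPEN,np.ones((2,2),np.uint8))>0
w=W[k]; c=w.mean(0); print('button',len(w),c,np.linalg.svd(w-c,full_matrices=False)[2],'case coords',(w-O)@u and 0 if 0 else [np.percentile((w-O)@d,[2,50,98]) for d in (u,v,Z)])
for n in (['mat'],['release_top']):
  for r in spotter.spot_point(p,n[0])[:1]: print(n,world(p,[r['location']]))
# press pose
a=u*np.sin(np.radians(40))-Z*np.cos(np.radians(40)); F=frame(-v,a)
B=cs(-.088,0,.051); print('B',B,'dirs',F.as_matrix())
go(B-a*(.014+.08),F)
cv2.imwrite('pics/e1.png',cv2.resize(p['img'][130:430,150:550],(800,600)))
E
python3 e.py
```

```text
tape 1403 ((0.5319370031356812, -0.1875559538602829), 0.05634259805083275) [[ 0.4797 -0.2401  0.0336]
 [ 0.528  -0.1954  0.0399]
 [ 0.5805 -0.1382  0.042 ]]
[-0.0051 -0.0103  0.9999]Traceback (most recent call last):
  File "e.py", line 9, in <module>
    w=W[k]; c=w.mean(0); print('button',len(w),c,np.linalg.svd(w-c,full_matrices=False)[2],'case coords',(w-O)@u and 0 if 0 else [np.percentile((w-O)@d,[2,50,98]) for d in (u,v,Z)])
                                                 ~~~~~~~~~~~~~^^^^^^^^^^^^^^^^^^^^^^^^^
    u, s, vh = gufunc(a, signature=signature)
               ~~~~~~^^^^^^^^^^^^^^^^^^^^^^^^
    raise LinAlgError("SVD did not converge")
numpy.linalg.LinAlgError: SVD did not converge
```

```bash
python3 - <<'E'
s=open('e.py').read().split('\n')
i=[j for j,l in enumerate(s) if l.startswith("w=W[k]; c=w.mean(0); print('button'")][0]
s[i]="""for r in spotter.masks_of(p,'release')[:2]:
    w=cloud(p,r['mask']); c=w.mean(0); print('button',round(r['p'],2),len(w),c,np.linalg.svd(w-c,full_matrices=False)[2][2],[np.percentile((w-O)@d,[2,50,98]) for d in (u,v,Z)])"""
open('e.py','w').write('\n'.join(s))
E
python3 e.py
```

```text
tape 1404 ((0.5316177010536194, -0.18709592521190643), 0.05594990402460098) [[ 0.4792 -0.2402  0.0336]
 [ 0.5277 -0.1955  0.0399]
 [ 0.5803 -0.1379  0.042 ]]
[ 0.004   0.0097 -0.9999]
button 0.76 293 [0.5348 0.0528 0.0524] [-0.2519  0.6068 -0.7539] [array([-0.0984, -0.0878, -0.077 ]), array([-0.0291, -0.0004,  0.028 ]), array([0.043 , 0.0524, 0.0616])]
['mat'] [[ 0.5072 -0.2253  0.04  ]]
['release_top'] [[0.5349 0.0494 0.052 ]]
B [0.5345 0.0526 0.051 ] dirs [[ 0.9246 -0.2449 -0.2917]
 [ 0.3809  0.5945  0.7082]
 [ 0.     -0.7659  0.6429]]
t 10.9 pos [ 0.5709 -0.1691  0.2386] F [ 0.213   0.3126 -1.3462] w 0.0013335626927881974
turn [0.7006 0.0003 0.0021] 40.141427221620376 then shift [0.0508 0.1904 0.047 ]
```

View pics/e1.png

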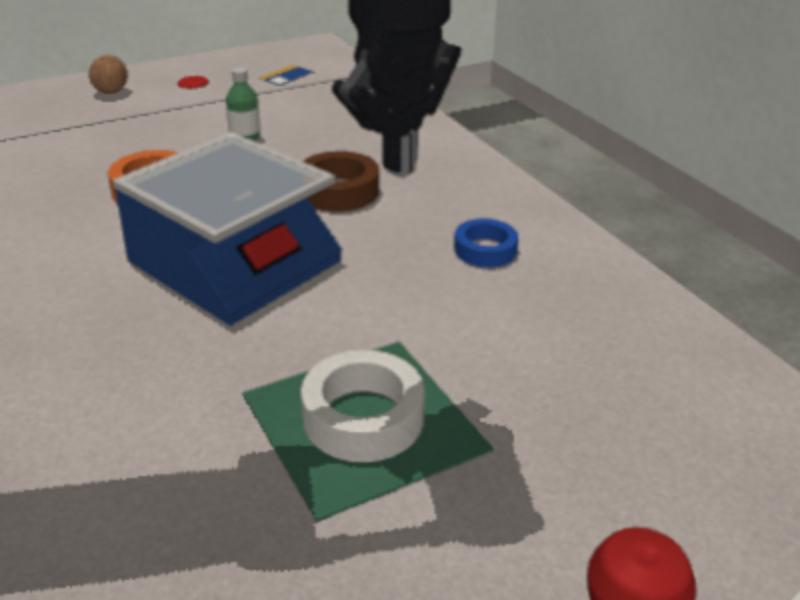

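The roll lies flat, centred on the mat at (362,405) in the crop. The button is clear at (270,247). Tilting the closed gripper for the press.

Emit:
{"api": "jog_arm", "payload": {
  "increments": [
    [0, 0, 0, 0.18, 0, 0, 0],
    [0, 0, 0, 0.18, 0, 0, 0],
    [0, 0, 0, 0.17, 0, 0, 0],
    [0, 0, 0, 0.17, 0, 0, 0],
    [0, 0, 0, 0, 0, 0, 0]
  ]
}}

```text
time: 11.52
tool_pos: [0.5656, -0.1651, 0.2301]
tcp_rot: [-0.828, -0.158, 0.373]
wrist_force: [0.1, 0.2, -0.9]
width: -0.004
```

```bash
cat > f.py <<'E'
from h import *
import sys
a=u*np.sin(np.radians(40))-Z*np.cos(np.radians(40)); F=frame(-v,a)
B=cs(-.090,0,.050)
go(B-a*(.014+float(sys.argv[1])),F)
E
python3 f.py .06
```

```text
t 11.525 pos [ 0.5656 -0.1651  0.2301] F [ 0.0634  0.1677 -0.9332] w -0.0037873073074517617
turn [-0.0346 -0.0028 -0.0073] 2.03099786455016 then shift [0.0542 0.1997 0.0459]
```

Emit:
{"api": "jog_arm", "payload": {
  "increments": [
    [0.027, 0, 0.023, -0.034, -0.003, -0.007, 0],
    [0.027, 0, 0.023, 0, 0, 0, 0],
    [0, 0.03, 0, 0, 0, 0, 0],
    [0, 0.04, 0, 0, 0, 0, 0],
    [0, 0.04, 0, 0, 0, 0, 0],
    [0, 0.03, 0, 0, 0, 0, 0],
    [0, 0, 0, 0, 0, 0, 0]
  ]
}}

```text
time: 12.4
tool_pos: [0.5642, -0.021, 0.1498]
tcp_rot: [-0.877, -0.174, 0.369]
wrist_force: [-0.2, -0.1, -0.8]
width: -0.004
```

```bash
python3 f.py .03
```

```text
t 12.4 pos [ 0.5642 -0.021   0.1498] F [-0.2107 -0.0701 -0.8455] w -0.0038147611614920435
turn [ 0.0158  0.0027 -0.0038] 0.9455515245953331 then shift [ 0.0006  0.0821 -0.0049]
```

Emit:
{"api": "jog_arm", "payload": {
  "increments": [
    [0, 0.02, -0.004, 0.016, 0.003, -0.003, 0],
    [0, 0.03, 0, 0, 0, 0, 0],
    [0, 0.02, 0, 0, 0, 0, 0],
    [0, 0, 0, 0, 0, 0, 0]
  ]
}}

```text
time: 12.9
tool_pos: [0.55, 0.0174, 0.0934]
tcp_rot: [-0.866, -0.175, 0.363]
wrist_force: [0.2, -0.4, -0.5]
width: 0.0
```

```bash
python3 f.py 0
```

```text
t 12.9 pos [0.55   0.0174 0.0934] F [ 0.2321 -0.4014 -0.483 ] w 0.00024377752962342168
turn [0.0054 0.0022 0.0035] 0.3936689113151851 then shift [-0.001   0.0426  0.    ]
```

Emit:
{"api": "jog_arm", "payload": {
  "increments": [
    [0, 0.02, 0, 0, 0, 0, 0],
    [0, 0.014, 0, 0, 0, 0, 0],
    [0, 0.005, 0, 0, 0, 0, 0],
    [0, 0.004, 0, 0, 0, 0, 0]
  ]
}}

```text
time: 13.4
tool_pos: [0.5412, 0.0431, 0.0595]
tcp_rot: [-0.868, -0.178, 0.36]
wrist_force: [-0.4, -2.3, 2.2]
width: 0.002
```

```bash
python3 f.py 0
```

```text
t 13.4 pos [0.5412 0.0431 0.0595] F [-0.3651 -2.3455  2.2116] w 0.002099401575616794
turn [0.0079 0.0032 0.0065] 0.6148969074053051 then shift [-0.0026 -0.0007  0.0011]
```

Emit:
{"api": "jog_arm", "payload": {
  "increments": [
    [0, 0.003, 0, 0, 0, 0, 0],
    [0, 0.003, 0, 0, 0, 0, 0],
    [0, 0.002, 0, 0, 0, 0, 0]
  ]
}}

```text
time: 13.78
tool_pos: [0.5399, 0.0465, 0.0551]
tcp_rot: [-0.869, -0.18, 0.361]
wrist_force: [-1.4, -8.8, 11.3]
width: -0.0
```

Fully pressed. Backing out along the tool axis.

Emit:
{"api": "jog_arm", "payload": {
  "increments": [
    [0, -0.02, 0, 0, 0, 0, 0],
    [0, -0.04, 0, 0, 0, 0, 0],
    [0, -0.05, 0, 0, 0, 0, 0],
    [0, -0.05, 0, 0, 0, 0, 0],
    [0, -0.05, 0, 0, 0, 0, 0],
    [0, -0.04, 0, -0.17, 0, 0, 0],
    [0, 0, 0, -0.17, 0, 0, 0],
    [0, 0, 0, -0.18, 0, 0, 0],
    [0, 0, 0, -0.18, 0, 0, 0],
    [0, 0, 0, 0, 0, 0, 0]
  ]
}}

```text
time: 15.02
tool_pos: [0.6053, -0.1118, 0.262]
tcp_rot: [-1.579, -0.32, 0.281]
wrist_force: [-0.3, 0.5, 0.9]
width: 0.006
```

Emit:
{"api": "jog_arm", "payload": {
  "increments": [
    [0, 0, 0, 0, 0, 0, 0],
    [0, 0, 0, 0, 0, 0, 0],
    [0, 0, 0, 0, 0, 0, 0],
    [0, 0, 0, 0, 0, 0, 0],
    [0, 0, 0, 0, 0, 0, 0],
    [0, 0, 0, 0, 0, 0, 0],
    [0, 0, 0, 0, 0, 0, 0],
    [0, 0, 0, 0, 0, 0, 0],
    [0, 0, 0, 0, 0, 0, 0],
    [0, 0, 0, 0, 0, 0, 0]
  ]
}}

```text
time: 16.27
tool_pos: [0.6058, -0.115, 0.2604]
tcp_rot: [-1.574, -0.313, 0.28]
wrist_force: [0.1, 0.4, -0.0]
width: -0.001
```

```bash
cat > g.py <<'E'
from h import *
import sys
x0=float(sys.argv[2]) if len(sys.argv)>2 else -.1
for cam in ('scene','side'):
    p=read_camera(cam)
    for r in spotter.masks_of(p,'lid')[:1]:
        w=cloud(p,r['mask']); x,y,z=[(w-O)@d for d in (u,v,Z)]
        k=(z>.13)&(abs(y)<.1)&(x>-.12)&(x<.14)
        if k.sum()>20: print(cam,round(r['p'],2),k.sum(),'angles pct',np.percentile(np.arctan2(z[k]-.1,.08-x[k]),[10,50,90]),'top',np.percentile(z[k],98),'edge x',np.median(x[k][z[k]>np.percentile(z[k],90)]))
    if cam=='side': cv2.imwrite('pics/g%s.png'%sys.argv[1],cv2.resize(p['img'][100:400,150:550],(800,600)))
go(cs(x0,0,.245+.014),frame(-v,-Z))
E
python3 g.py 1
```

```text
scene 0.62 501 angles pct [1.1378 1.2173 1.2506] top 0.2732894883270348 edge x 0.018820874570326114
side 0.76 3479 angles pct [1.1868 1.2046 1.2234] top 0.271183745293742 edge x 0.016738707677986284
t 16.475 pos [ 0.6058 -0.1151  0.2604] F [-1.0231  0.6348  0.6013] w -0.0008964637345374892
turn [ 0.0272 -0.0145  0.0158] 1.9849196349666736 then shift [-0.002   0.0014  0.1702]
```

View pics/g1.png

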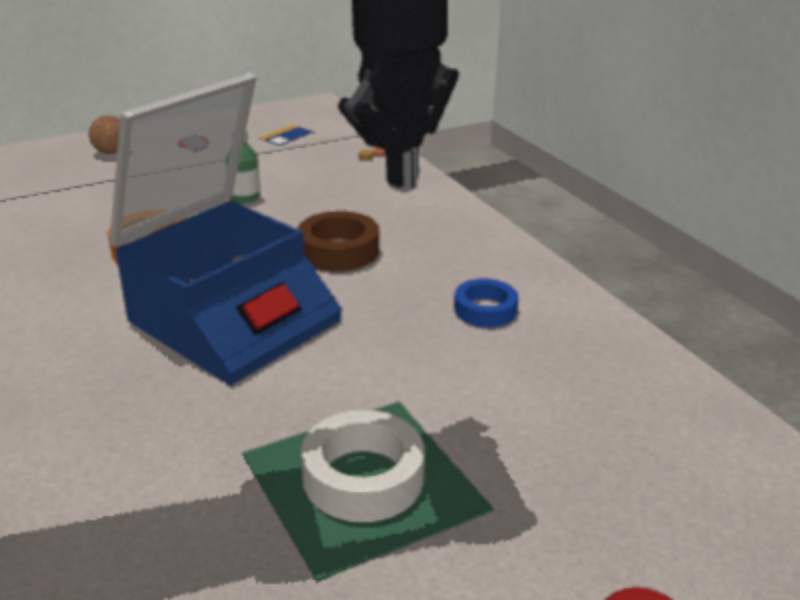

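The lid popped up to about 1.2 rad, its edge running from (125,115) to (250,78) in the crop. The roll is still on the mat. Next I bring the fingers near the lid's inner side.

Emit:
{"api": "jog_arm", "payload": {
  "increments": [
    [0, 0, 0.02, 0.027, -0.014, 0.016, 0],
    [0, 0, 0.04, 0, 0, 0, 0],
    [0, 0, 0.05, 0, 0, 0, 0],
    [0, 0, 0.05, 0, 0, 0, 0],
    [0, 0, 0.045, 0, 0, 0, 0],
    [0, 0, 0.02, 0, 0, 0, 0],
    [0, 0, 0, 0, 0, 0, 0]
  ]
}}

```text
time: 17.35
tool_pos: [0.5145, 0.1042, 0.2604]
tcp_rot: [-1.541, -0.303, 0.314]
wrist_force: [-0.5, 0.3, -0.5]
width: -0.002
```

```bash
python3 g.py 2 0.005
```

```text
scene 0.87 492 angles pct [1.1876 1.2366 1.2697] top 0.2753990360584534 edge x 0.022260002949050783
side 0.71 3125 angles pct [1.2049 1.2247 1.2424] top 0.2717276036437286 edge x 0.020962176614453005
t 17.55 pos [0.5158 0.1018 0.2603] F [ 0.5857 -0.5192 -0.0077] w 0.0014040442227329806
turn [-0.0082 -0.0007 -0.0047] 0.5411951595952482 then shift [-0.0014  0.0013  0.0404]
```

Emit:
{"api": "jog_arm", "payload": {
  "increments": [
    [0, 0, 0.02, 0, 0, 0, 0],
    [0, 0, 0.012, 0, 0, 0, 0],
    [0, 0, 0.008, 0, 0, 0, 0],
    [0, 0, 0.008, 0, 0, 0, 0],
    [0, 0, 0.009, 0, 0, 0, 0],
    [0, 0, 0.009, 0, 0, 0, 0],
    [0, 0, 0.009, 0, 0, 0, 0],
    [0, 0, 0.009, 0, 0, 0, 0]
  ]
}}

```text
time: 18.55
tool_pos: [0.4829, 0.1827, 0.261]
tcp_rot: [-1.542, -0.298, 0.308]
wrist_force: [-0.2, 0.1, 0.7]
width: 0.001
```

```bash
python3 g.py 3 0.095
```

```text
scene 0.89 1088 angles pct [1.4364 1.4697 1.5088] top 0.2820179900496746 edge x 0.06612792647596047
side 0.75 3972 angles pct [1.4623 1.4885 1.5096] top 0.2806665014939337 edge x 0.06578425368174787
t 18.75 pos [0.483  0.1823 0.2609] F [-0.119   0.0221 -0.2881] w 0.00035890473497690313
turn [-0.0081 -0.004  -0.0051] 0.5940527937494854 then shift [-0.0018  0.0019  0.0436]
```

Emit:
{"api": "jog_arm", "payload": {
  "increments": [
    [0, 0, 0.007, 0, 0, 0, 0],
    [0, 0, 0.008, 0, 0, 0, 0],
    [0, 0, 0.008, 0, 0, 0, 0],
    [0, 0, 0.008, 0, 0, 0, 0],
    [0, 0, 0.006, 0, 0, 0, 0]
  ]
}}

```text
time: 19.38
tool_pos: [0.4684, 0.218, 0.261]
tcp_rot: [-1.543, -0.297, 0.307]
wrist_force: [0.2, -0.2, -0.3]
width: 0.002
```

```bash
python3 g.py 4 0.095
```

```text
scene 0.93 1962 angles pct [1.6696 1.7029 1.7265] top 0.2789039036715372 edge x 0.10561142555809784
side 0.82 4164 angles pct [1.6939 1.7211 1.7445] top 0.27644737690838184 edge x 0.10583904773403698
t 19.575 pos [0.4686 0.2176 0.2611] F [ 0.3402 -0.1521 -0.2812] w -0.0003257579048159982
turn [-0.0077 -0.0053 -0.0054] 0.6181881376218799 then shift [-0.0019  0.0021  0.0054]
```

Emit:
{"api": "jog_arm", "payload": {
  "increments": [
    [0, 0, 0.004, 0, 0, 0, 0],
    [0, 0, 0.004, 0, 0, 0, 0],
    [0, 0, 0.003, 0, 0, 0, 0]
  ]
}}

```text
time: 19.95
tool_pos: [0.465, 0.2264, 0.2607]
tcp_rot: [-1.547, -0.297, 0.307]
wrist_force: [2.2, -5.1, -2.8]
width: -0.0
```

Contact at about 6 N, so the lid is on its stop. I hold there with a small preload.

Emit:
{"api": "jog_arm", "payload": {
  "increments": [
    [0, 0, 0.002, 0, 0, 0, 0],
    [0, 0, 0.002, 0, 0, 0, 0],
    [0, 0, 0.002, 0, 0, 0, 0],
    [0, 0, 0.002, 0, 0, 0, 0],
    [0, 0, 0.002, 0, 0, 0, 0],
    [0, 0, 0.002, 0, 0, 0, 0],
    [0, 0, 0.002, 0, 0, 0, 0],
    [0, 0, 0.002, 0, 0, 0, 0],
    [0, 0, 0.002, 0, 0, 0, 0],
    [0, 0, 0.002, 0, 0, 0, 0]
  ]
}}

```text
time: 21.2
tool_pos: [0.4637, 0.2297, 0.2603]
tcp_rot: [-1.582, -0.302, 0.303]
wrist_force: [2.5, -8.4, -0.7]
width: -0.002
```

```bash
python3 g.py 5 0.095
```

```text
scene 0.79 2272 angles pct [1.7438 1.78   1.8034] top 0.27601628980679016 edge x 0.1182494259938753
side 0.65 4152 angles pct [1.7662 1.7928 1.816 ] top 0.27336198039715154 edge x 0.11801820574418836
t 21.4 pos [0.4637 0.2297 0.2603] F [ 2.5798 -6.7338 -0.8545] w 0.0033703418019610464
turn [ 0.0314 -0.007  -0.0073] 1.8926495954493257 then shift [-0.0019  0.0013 -0.0077]
```

Held for over a second with the lid still at its stop. Easing away.

Emit:
{"api": "jog_arm", "payload": {
  "increments": [
    [0, 0, -0.003, 0, 0, 0, 0],
    [0, 0, -0.005, 0, 0, 0, 0],
    [0, 0, -0.01, 0, 0, 0, 0],
    [0, 0, -0.03, 0, 0, 0, 0],
    [0, 0, -0.05, 0, 0, 0, 0],
    [0, -0.03, -0.05, 0, 0, 0, 0],
    [0, -0.04, -0.05, 0, 0, 0, 0],
    [0, -0.02, -0.03, 0, 0, 0, 0],
    [0, 0, 0, 0, 0, 0, 0],
    [0, 0, 0, 0, 0, 0, 0]
  ]
}}

```text
time: 22.65
tool_pos: [0.5502, 0.0158, 0.3574]
tcp_rot: [-1.574, -0.301, 0.305]
wrist_force: [-0.0, -0.0, 0.2]
width: 0.0
```

```bash
python3 g.py 6; python3 e.py | head -5; python3 -c "
from h import *
p=read_camera('scene')
for t in ['apple_center','rollon_center','blue_tape_center']: print(t,np.median(cloud(p,spotter.masks_of(p,t)[0]['mask']),0))"
```

```text
scene 0.89 2511 angles pct [1.7066 1.7394 1.7604] top 0.2789343714595959 edge x 0.11369654126744395
side 0.82 4406 angles pct [1.7245 1.751  1.7738] top 0.27627224116337734 edge x 0.11131677736449015
t 22.85 pos [0.5499 0.0166 0.3572] F [-0.6266 -0.1476  0.0531] w -0.0009889214829182623
turn [ 0.0241 -0.0042 -0.0083] 1.4784006492669315 then shift [-0.0005  0.0982  0.0272]
tape 1397 ((0.5323333144187927, -0.1875336915254593), 0.055987291038036346) [[ 0.4794 -0.2401  0.0338]
 [ 0.5279 -0.1954  0.0399]
 [ 0.5803 -0.1377  0.042 ]]
[ 0.0036  0.0103 -0.9999]
button 0.63 279 [0.5321 0.0519 0.0524] [ 0.227  -0.578   0.7839] [array([-0.0983, -0.088 , -0.0776]), array([-0.0277,  0.0026,  0.029 ]), array([0.0439, 0.0525, 0.061 ])]
apple_center [ 0.6362 -0.4429  0.0584]
rollon_center [0.6421 0.4348 0.0669]
blue_tape_center [0.7878 0.0107 0.023 ]
```

View pics/g6.png

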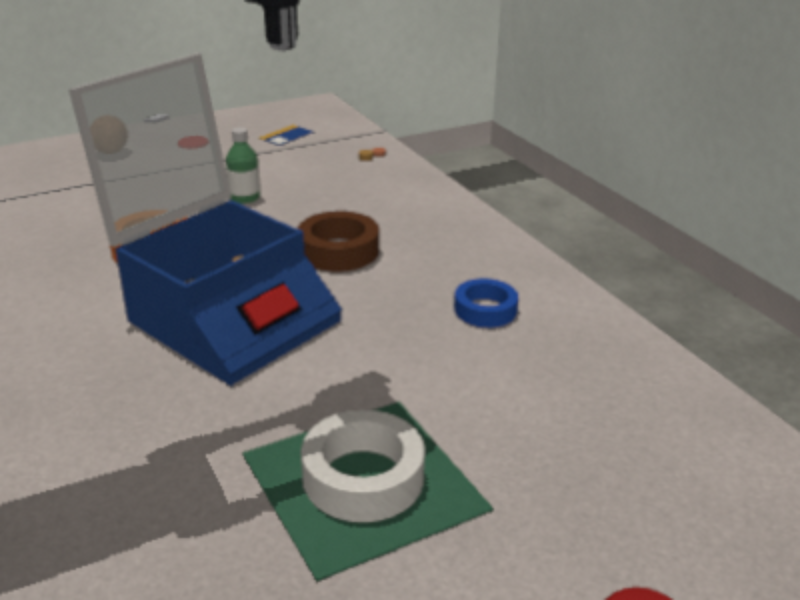

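The picture shows the lid standing open, with its top edge from (75,90) to (200,58), the roll flat on the mat at (362,465), and the gripper clear of everything. Handing in.

```bash
python3 -c "
from h import *
print(bot.finish_job())"
```

```text
the job is handed in; nothing more can be done
None
```

The job is done and handed in at about 23 s of the 64 s allowed. No verdict was reported.

- **Tape roll:** I gripped the white roll by its wall, carried it level, and set it on the mat while still holding it. The last check put its centre about 2–3 mm from the mat's, lying flat, with its top at 0.040 m.
- **Button and lid:** I pressed the red button to about 14 N with the tool leaning 40 degrees. The lid rose to about 1.2 rad. I then pushed it slowly to its stop and held it there for just over a second at 6–9 N before letting go.
- **Final lid angle:** After letting go, the cameras measured about 1.74–1.75 rad. While I was pressing they read 1.78–1.79, a few hundredths past the nominal stop, which I put down to calibration error or give in the stop.
- **Other objects:** The apple, bottle and blue tape measured within about 3 mm of where they started.
- **Failed or odd checks:**
  - One measuring script crashed on a bad colour mask, and I replaced it with the network's mask.
  - The network's mat point was wrong once the roll covered the mat, so I used the earlier mat measurement instead.

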